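# Gauge the roll cores at the packing bench

## Task

Check the two cardboard roll cores with the metal plug gauge: holding it by its handle, lower it upright into the left-hand core (robot's left) and then into the right-hand one, each time until it reaches the bench or is stopped inside, without forcing it. Finish with the gauge standing upright on its cork mat, the core that let the gauge through standing upright in the plain cardboard tray and the core that stopped it standing upright in the slatted wooden crate. Leave the tumblers, the jar and the roll of tape where they are.

Things in the scene. Friction and masses are not known exactly. Their poses are not given: they have to be found in the camera images.
- core_a_mid (a point): centre of an upright cardboard tube, 62 mm outside diameter, 80 mm tall, 46 mm bore right through; z is its axis. Its twin looks the same; one starts on the left (y > 0), one on the right (y < 0), in either order. One is sound: the gauge goes down to the bench. The other's bore narrows to 34 mm 30 mm below the rim: the gauge stops with its foot about 50 mm above the bench. About 0.14 kg
- core_b_mid (a point): centre of an upright cardboard tube, 62 mm outside diameter, 80 mm tall, 46 mm bore right through; z is its axis. Its twin looks the same; one starts on the left (y > 0), one on the right (y < 0), in either order. One is sound: the gauge goes down to the bench. The other's bore narrows to 34 mm 30 mm below the rim: the gauge stops with its foot about 50 mm above the bench. About 0.14 kg
- gauge_grip (a point): grip point of the plug gauge: on the axis of its plain round aluminium handle (22 mm diameter, 100 mm long), 125 mm above the gauge's foot and 35 mm below its top. The gauge is 160 mm tall, about 0.35 kg and stands upright on its plug on the cork mat; z runs up its axis
- gauge_foot (a point): centre of the flat underside of the gauge's steel plug: plug 42 mm diameter, 60 mm long, its lower edge bevelled by 2 mm to a 38 mm foot; the handle rises from the plug's top
- mat: flat square cork mat fixed to the bench, 130 x 130 mm, 4 mm thick; origin at the centre of its underside
- tray: plain open cardboard tray, 170 x 170 mm outside, 40 mm high, smooth closed walls 5 mm thick, floor 5 mm thick, fixed; origin at the centre of its underside, x and y along its sides. It stands to the robot's left or right, the crate on the other side
- crate: open slatted wooden crate, 200 mm (its x) by 150 mm (its y) outside, 45 mm high, walls 8 mm thick, floor 8 mm thick, fixed; origin at the centre of its underside
- tumbler_1: bystander, not part of the work: clear glass tumbler, 66 mm rim diameter, 110 mm tall; origin at the centre of its foot
- tumbler_2: bystander, not part of the work: clear glass tumbler, 66 mm rim diameter, 110 mm tall; origin at the centre of its foot
- jar: bystander, not part of the work: closed glass jar, 90 mm diameter, 130 mm tall; origin at the centre of its foot
- tape: bystander, not part of the work: roll of clear tape lying flat, 96 mm outside diameter, 48 mm high; origin at the centre of its underside
There are look-alikes about, which are no part of the job. Leave any red or turquoise look-alike of the part that bears core_b_mid alone.

How it is judged:
By the outcome, as a careful person would: the job done as asked, in the order asked, and still so for the second after the job is handed in, with the robot touching nothing.
It also fails if it takes over 72 s, if anything falls off the work surface, if the arm or the gripper's body presses on something with over 40 N, if the wrist force passes 120 N, or if a joint passes its speed limit or range.

## Robot

A 6-joint arm with a two-finger parallel gripper is mounted at the origin on the work surface. World frame = base frame: x ahead of the robot, y to its left, z up, the work surface at z = 0. Lengths are in m, angles in rad, forces in N, time in s.
With the tool pointing down it reaches from about 0.35 to 0.775 m from the base axis. Payload 7.3 kg.
Tool frame: the origin (TCP) lies at the very end of the fingers, on their centre line; the grasp point (between the pads) lies 19 mm behind it; z points along the fingers, y is the line along which they close (so a half turn about z gives the same grasp; the last joint's range is limited). The gripper opens to 92 mm and grips with 3 to 60 N. Pads are 19 mm wide; open, the fingers measure 130 mm over their backs; the gripper's body (75 mm by 190 mm) begins 47 mm behind the grasp point.
Start: joints at [1.095, 0.342, 1.524, -0, 1.275, -0.146], TCP at [0.17, 0.497, 0.227] pointing down, gripper open.
Joint ranges: [-2.53, 2.53], [-0.77, 2.02], [0.04, 2.7], [-1, 4.14], [0.28, 2.66], [-3.11, 3.11]. Speed limits (rad/s): [2.57, 2.57, 3.14, 3.14, 3.14, 3.14].

## Interface

Orientations are given as [roll, pitch, yaw] about the fixed x, y, z axes, in that order (R = Rz(yaw) Ry(pitch) Rx(roll)).
In Python, from cell import robot gives the robot as it stands. The module is installed in compiled form; this text tells all that it offers.
- The arm moves only by the tool arm_command, never from a script. Its argument "moves" is a list of rows, each a list of 3 entries, a list of its own where there are three numbers: the shift along the tool's x, y, z in m, then the turn, a rotation vector about the tool's x, y, z in rad, then the finger opening in m, from 0 to 0.0918. In form: [[[dx, dy, dz], [ax, ay, az], claw], ...]. A call has exactly 5 rows; each row is the pose to reach, as a shift and turn from the pose commanded when the call began, along the tool's axes at that moment; what a row does not reach only later rows make up. A row lasts 1/10 s, in which the tool goes at most 50 mm and 8.59 degrees, less where a joint would pass 70% of its speed; a pose out of reach is approached as far as the arm can. A call with a gripper value outside its range is refused whole. The fingers move at their own pace and stop on an object; "squeeze" is the grip in N (left out, the last holds). Time passes only in rows, so rows that repeat a pose let the fingers close, or fill a call up. It gives the time, the measured TCP pose, the force, the opening and the grip force at its end, in the units of the state.
- robot.observe(): the state, without advancing time (a new reading comes with each control period).
- robot.read_camera(name): name is "scene" or "top" or "wrist"; returns the picture (400x640x3 uint8, red, green, blue); there is no depth.
- robot.camera_model(name): a dict with "fx", "fy", "cx", "cy" (pixels), "R" (3x3) and "t" (3): a world point X has camera coordinates R X + t. Camera axes: x right, y down, z forward; pixel columns grow to the right and rows downward; lengths in m; the calibration is good to about 2 mm. A picture is of the moment at which its call begins: read the wrist's pose just before it. camera_model takes no time and is no camera call; for the wrist camera it gives the pose at the moment of the call.
- robot.hand_in(): hands the job in; it is judged then, once.
The state is a dict: "time": time; "qpos": joint angles; "qvel": joint speeds; "joint_efforts": joint torques, N m; "tool_pos": TCP position; "tool_rot": TCP orientation; "contact_force": force on the tool from outside, world axes, zero at the start; "torque": the same for the moment, N m; "opening": finger opening in m; "grip_force": force on a finger pad.
Only numpy, scipy, OpenCV 4.12 (cv2) and the standard library are available. Lean on these libraries where they do the work, as an engineer would, in place of code of your own. Each camera call takes 0.05 s, during which the arm holds its last target. There are 200 camera calls.

## Working session

There is one attempt and no reset: what is moved stays moved. The work goes in short steps, Python scripts to look and compute and a tool call to move; the robot and the scene stay as the last step left them, time stands still between calls to the robot, and variables do not carry over. Pictures are saved under pics/ and viewed, at most 11 in all, crops included, and the job is handed in when it is done.

Besides the shell and the picture viewer there is one more tool, called after "Call:" by a JSON object that holds its "op" and its "data". arm_command: Moves the arm, as the interface text tells. Its arguments: {"type":"object","properties":{"moves":{"type":"array"},"squeeze":{"type":"number"}},"required":["moves"]}

```bash
mkdir -p pics
python3 - <<'E'
from cell import robot
import cv2
print(robot.observe())
for n in("scene","top"):
    im=robot.read_camera(n); cv2.imwrite(f"pics/{n}0.png",im[:,:,::-1]); print(n,robot.camera_model(n))
E
```

```text
{'time': 0.0, 'qpos': array([ 1.09501084e+00,  3.42705597e-01,  1.52502057e+00, -7.00629967e-06,
        1.27538287e+00, -1.45985420e-01]), 'qvel': array([-5.88253461e-04, -9.74053071e-04,  1.58926193e-03,  1.46687760e-05,
       -2.33116042e-05, -2.19360539e-03]), 'joint_efforts': array([-1.24838614e-03, -4.31241775e+01, -2.44222248e+01,  7.15914136e-02,
        5.58489596e-02, -1.00521468e-04]), 'tool_pos': array([0.16980969, 0.49635166, 0.22605261]), 'tool_rot': array([-3.14009142e+00, -2.13956773e-04,  2.81179447e+00]), 'contact_force': array([-0.00504729, -0.31042717, -0.27564545]), 'torque': array([-0.00394607, -0.00553383,  0.00657487]), 'grip_force': 0.0, 'opening': 0.09186502925656806}
scene {'fx': 411.2546289582369, 'fy': 411.2546289582369, 'cx': 322.97921972475064, 'cy': 198.21031441732205, 'R': array([[-0.40370467,  0.91481553, -0.01162296],
       [ 0.72318142,  0.3113042 , -0.61652115],
       [-0.56038484, -0.25729798, -0.78725255]]), 't': array([ 0.20726725, -0.31317392,  1.22981127])}
top {'fx': 403.343789075493, 'fy': 403.343789075493, 'cx': 324.829609012849, 'cy': 197.69536609156233, 'R': array([[ 0.0040375 , -0.99996865,  0.00681149],
       [-0.98874506, -0.00501071, -0.14952627],
       [ 0.14955571, -0.00613112, -0.98873429]]), 't': array([0.00758002, 0.5569792 , 0.90557713])}
```

View pics/scene0.png

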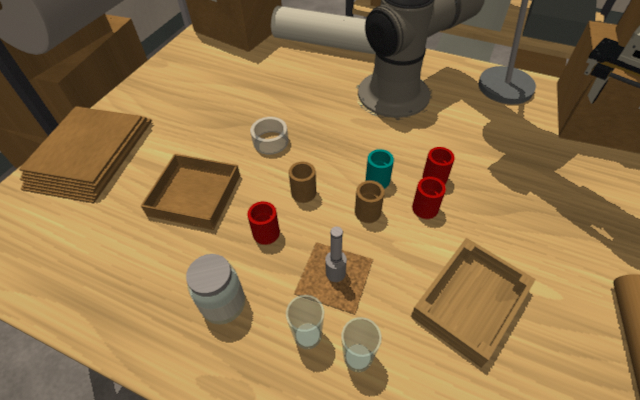

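View pics/top0.png

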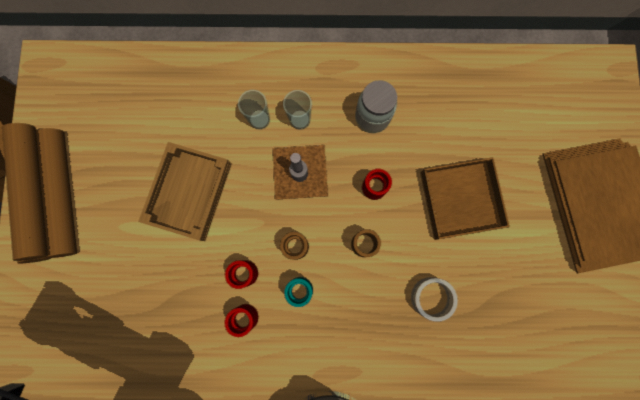

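The views show the following:
- **Cores:** the brown left core has its rim at about (295,245) in top, the right one at (366,243).
- **Gauge:** its handle top is at about (296,158), on the mat centred at (300,172).
- **Crate and tray:** the crate is on the left at (186,192), the tray on the right at (463,198).

Red and turquoise decoys stand near both cores.

```bash
cat > h.py <<'E'
import numpy as np, cv2
from cell import robot
def ray(n,u,v,z,m=None):
    m=m or robot.camera_model(n); R=np.array(m["R"]);t=np.array(m["t"])
    d=R.T@np.array([(u-m["cx"])/m["fx"],(v-m["cy"])/m["fy"],1]); c=-R.T@t
    return c+d*(z-c[2])/d[2]
def proj(n,X,m=None):
    m=m or robot.camera_model(n); p=np.array(m["R"])@X+np.array(m["t"])
    return p[0]/p[2]*m["fx"]+m["cx"],p[1]/p[2]*m["fy"]+m["cy"]
E
python3 - <<'E'
from h import *
np.set_printoptions(precision=3,suppress=True)
for k,u,v,z in [("coreL",295,245,.08),("coreR",366,243,.08),("gtop",296,158,.16),("mat",300,172,.004),("tumA",253,105,.11),("tumB",297,105,.11),("jar",379,97,.13),("red",377,183,.08),("turq",299,292,.08),("redL",241,274,.08),
 ("crate1",175,144,.045),("crate2",230,161,.045),("crate3",204,240,.045),("crate4",140,222,.045),("tray1",418,166,.04),("tray2",494,159,.04),("tray3",508,228,.04),("tray4",432,238,.04)]:
    print(k,ray("top",u,v,z)[:2])
a=cv2.imread("pics/top0.png"); s=cv2.imread("pics/scene0.png")
c1=cv2.resize(a[140:270,250:410],None,fx=4.5,fy=4.5,interpolation=cv2.INTER_CUBIC); cv2.imwrite("pics/c1.png",c1)
E
```

```text
coreL [0.445 0.076]
coreR [ 0.45  -0.081]
gtop [0.622 0.071]
mat [0.626 0.071]
tumA [0.757 0.173]
tumB [0.758 0.074]
jar [ 0.77  -0.108]
red [ 0.585 -0.108]
turq [0.343 0.066]
redL [0.381 0.193]
crate1 [0.684 0.368]
crate2 [0.643 0.235]
crate3 [0.457 0.288]
crate4 [0.497 0.437]
tray1 [ 0.635 -0.212]
tray2 [ 0.653 -0.395]
tray3 [ 0.488 -0.418]
tray4 [ 0.464 -0.239]
```

View pics/c1.png

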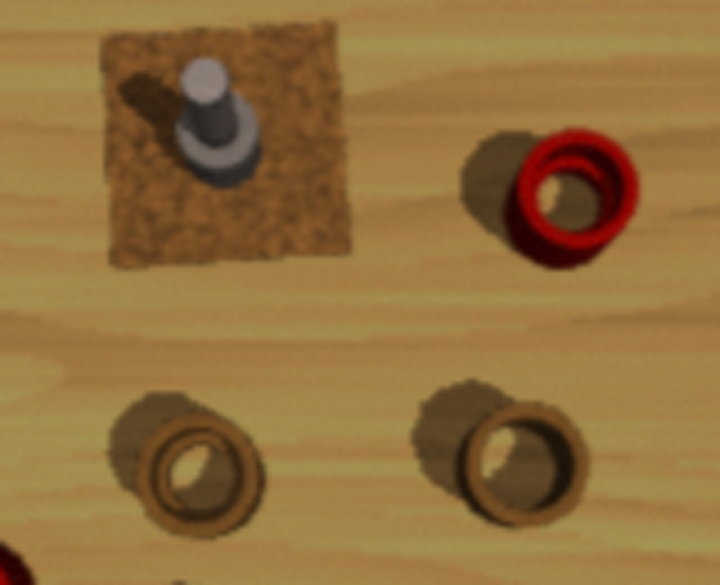

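The left core shows an inner ring, so it's probably the narrowed one. The gauge will confirm. Next I square up the tool and move toward the gauge.

Call:
{"op": "arm_command", "data": {"moves": [[[-0.045, -0.02, 0], [0, 0, -0.11], 0.09], [[-0.09, -0.04, 0], [0, 0, -0.22], 0.09], [[-0.135, -0.06, 0], [0, 0, -0.33], 0.09], [[-0.18, -0.08, 0], [0, 0, -0.33], 0.09], [[-0.18, -0.08, 0], [0, 0, -0.33], 0.09]]}}

```text
time: 0.6
tool_pos: [0.3181, 0.3592, 0.2265]
tool_rot: [-3.14, 0.001, 3.135]
contact_force: [-1.2, 0.7, -0.3]
opening: 0.0899
grip_force: 0.0
```

Call:
{"op": "arm_command", "data": {"moves": [[[-0.03, -0.03, 0], [0, 0, 0], 0.09], [[-0.06, -0.06, 0], [0, 0, 0], 0.09], [[-0.09, -0.09, 0], [0, 0, 0], 0.09], [[-0.12, -0.12, 0], [0, 0, 0], 0.09], [[-0.15, -0.15, 0], [0, 0, 0], 0.09]]}}

```text
time: 1.1
tool_pos: [0.4649, 0.2122, 0.2265]
tool_rot: [3.141, -0.001, -3.141]
contact_force: [0.6, 1.2, 0.1]
opening: 0.09
grip_force: 0.0
```

Call:
{"op": "arm_command", "data": {"moves": [[[-0.03, -0.03, 0], [0, 0, 0], 0.09], [[-0.06, -0.06, 0], [0, 0, 0], 0.09], [[-0.09, -0.09, 0], [0, 0, 0], 0.09], [[-0.12, -0.12, -0.02], [0, 0, 0], 0.09], [[-0.12, -0.14, -0.04], [0, 0, 0], 0.09]]}}

```text
time: 1.6
tool_pos: [0.5865, 0.0712, 0.2653]
tool_rot: [-3.141, -0.002, 3.14]
contact_force: [0.3, -0.1, 0.4]
opening: 0.0899
grip_force: 0.0
```

Run:
```python
from h import *
np.set_printoptions(precision=4,suppress=True)
m=robot.camera_model("wrist");im=robot.read_camera("wrist")[:,:,::-1]
cv2.imwrite("pics/w1.png",im)
np.save("w1.npy",m,allow_pickle=True)
o=robot.observe();print(o["tool_pos"],o["tool_rot"],o["qpos"]); print(-np.array(m["R"]).T@m["t"],m["R"])
for X in [(.445,.076,.08),(.45,-.081,.08),(.622,.071,.16)]: print(proj("wrist",np.array(X)))
```

```text
[0.5868 0.069  0.2696] [-3.1399  0.0037  3.1387] [-0.0118  0.4365  1.2606 -0.0017  1.4408 -1.5795]
[0.5174 0.0717 0.4239] [[ 0.0015  1.     -0.0012]
 [ 0.9666 -0.0011  0.2563]
 [ 0.2563 -0.0015 -0.9666]]
(np.float64(326.8102011072122), np.float64(13.548683388748742))
(np.float64(151.5959060761134), np.float64(20.326757281970686))
(np.float64(321.76965059380876), np.float64(232.59772464386074))
```

View pics/w1.png

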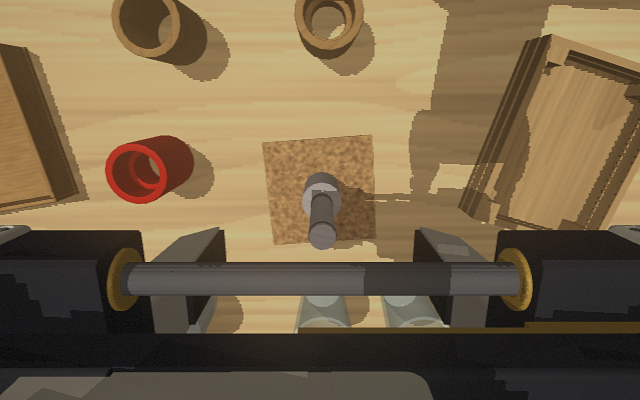

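The gauge's top is at about (322,236). The core rims are at the upper edge, near (329,22) for the left and (146,22) for the right.

Run:
```python
from h import *
np.set_printoptions(precision=4,suppress=True)
m=np.load("w1.npy",allow_pickle=True).item()
print(ray("",322,236,.164,m),ray("",329,17,.08,m),ray("",146,20,.08,m),robot.observe()["tool_pos"])
t=robot.camera_model("top")
print(ray("",295.6,157.3,.164,t),ray("",294.4,245.1,.08,t),ray("",366.9,242.9,.08,t))
# gauge foot from top & mat centre
im=cv2.imread("pics/w1.png")
g=cv2.cvtColor(im,cv2.COLOR_BGR2HSV); k=((g[:,:,1]<60)&(g[:,:,2]>60)).astype(np.uint8)
k[:170]=0;k[252:]=0;k[:,:295]=0;k[:,350:]=0
n,l,s,c=cv2.connectedComponentsWithStats(k)
print(s,c)
```

```text
[0.6207 0.0735 0.164 ] [0.4472 0.0802 0.08  ] [ 0.4494 -0.082   0.08  ] [0.5868 0.069  0.2696]
[0.6228 0.0718 0.164 ] [0.4447 0.0773 0.08  ] [ 0.4503 -0.0833  0.08  ]
[[     0      0    640    400 253958]
 [   302    172     39     78   2040]
 [   321    194      2      1      2]] [[319.4863 199.4229]
 [321.2059 209.101 ]
 [321.5    194.    ]]
```

Call:
{"op": "arm_command", "data": {"moves": [[[-0.02, 0.003, 0.01], [0, 0, 0], 0.09], [[-0.034, 0.003, 0.05], [0, 0, 0], 0.07], [[-0.034, 0.003, 0.09], [0, 0, 0], 0.06], [[-0.034, 0.003, 0.13], [0, 0, 0], 0.06], [[-0.034, 0.003, 0.157], [0, 0, 0], 0.06]]}}

```text
time: 2.15
tool_pos: [0.6165, 0.0772, 0.1061]
tool_rot: [3.141, -0.005, -3.141]
contact_force: [0.6, 1.1, 0.2]
opening: 0.0629
grip_force: 0.0
```

Call:
{"op": "arm_command", "data": {"moves": [[[0, 0, 0], [0, 0, 0], 0.045], [[0, 0, 0], [0, 0, 0], 0.03], [[0, 0, 0], [0, 0, 0], 0.015], [[0, 0, 0], [0, 0, 0], 0.01], [[0, 0, 0], [0, 0, 0], 0.01]], "squeeze": 30}}

```text
time: 2.65
tool_pos: [0.6191, 0.0759, 0.1112]
tool_rot: [3.142, 0.003, -3.141]
contact_force: [-0.5, -1.2, 1.0]
opening: 0.0244
grip_force: 0.3
```

Call:
{"op": "arm_command", "data": {"moves": [[[0, 0, 0], [0, 0, 0], 0.01], [[0, 0, 0], [0, 0, 0], 0.01], [[0, 0, 0], [0, 0, 0], 0.01], [[0, 0, 0], [0, 0, 0], 0.01], [[0, 0, 0], [0, 0, 0], 0.01]], "squeeze": 40}}

```text
time: 3.15
tool_pos: [0.6191, 0.0758, 0.111]
tool_rot: [3.141, 0.002, -3.142]
contact_force: [0.6, -0.1, 6.7]
opening: 0.0212
grip_force: 40.0
```

Run:
```python
from h import *
np.set_printoptions(precision=4,suppress=True)
o=robot.observe();print(o)
```

```text
{'time': 3.15, 'qpos': array([-0.0011,  0.6232,  1.3912,  0.0001,  1.125 , -1.572 ]), 'qvel': array([ 0.0005,  0.0022,  0.0004,  0.0002, -0.0001,  0.0011]), 'joint_efforts': array([  0.2765, -51.383 , -20.8608,   0.0392,  -0.096 ,  -0.0046]), 'tool_pos': array([0.6191, 0.0758, 0.111 ]), 'tool_rot': array([ 3.1415,  0.0022, -3.1415]), 'contact_force': array([ 0.6482, -0.0801,  6.6783]), 'torque': array([-0.0118,  0.1047,  0.0227]), 'grip_force': 39.95188772678375, 'opening': 0.021236882366990964}
```

Call:
{"op": "arm_command", "data": {"moves": [[[0, 0, -0.02], [0, 0, 0], 0.01], [[0, 0, -0.05], [0, 0, 0], 0.01], [[0, 0, -0.08], [0, 0, 0], 0.01], [[0, 0, -0.11], [0, 0, 0], 0.01], [[0, 0, -0.12], [0, 0, 0], 0.01]]}}

```text
time: 3.65
tool_pos: [0.6193, 0.0759, 0.2324]
tool_rot: [3.141, 0.004, -3.141]
contact_force: [0.8, 0.2, -3.2]
opening: 0.0215
grip_force: 39.9
```

Call:
{"op": "arm_command", "data": {"moves": [[[0.02, 0, 0], [0, 0, 0], 0.01], [[0.045, 0, 0], [0, 0, 0], 0.01], [[0.07, 0, 0], [0, 0, 0], 0.01], [[0.08, 0, 0], [0, 0, 0], 0.01], [[0.08, 0, 0], [0, 0, 0], 0.01]]}}

```text
time: 4.15
tool_pos: [0.5373, 0.0759, 0.2291]
tool_rot: [3.141, -0.002, -3.141]
contact_force: [0.2, 0.1, -3.3]
opening: 0.0215
grip_force: 39.9
```

```bash
cat >> h.py <<'E'
def shot(f):
    robot.read_camera("wrist")
    o=robot.observe();m=robot.camera_model("wrist");im=robot.read_camera("wrist")[:,:,::-1]
    cv2.imwrite(f"pics/{f}.png",im);np.save(f+".npy",m,allow_pickle=True)
    print("tcp",o["tool_pos"],o["tool_rot"],"F",o["contact_force"],"t",o["time"]); return im,m
E
python3 - <<'E'
from h import *
np.set_printoptions(precision=4,suppress=True)
im,m=shot("w2")
E
```

```text
tcp [0.5385 0.0758 0.2293] [ 3.1415 -0.0001 -3.1414] F [-0.0187  0.3691 -2.7652] t 4.2
```

View pics/w2.png

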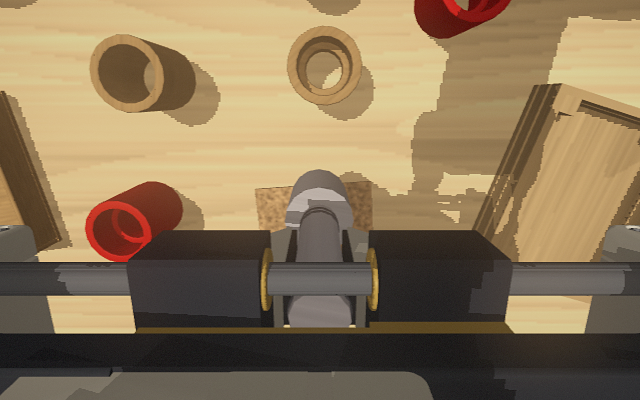

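The left rim spans columns 287–362 and rows 26–104. The right rim spans columns 90–163 and rows 35–111. The gauge's plug spans columns 288–351 with its front edge at row 170, and it hangs upright.

Run:
```python
from h import *
np.set_printoptions(precision=4,suppress=True)
m=np.load("w2.npy",allow_pickle=True).item(); im=cv2.imread("pics/w2.png")
f=np.array([.5385,.0758,.2293-.107]); print("foot edge front",proj("",f+[-.019,0,0],m),proj("",f+[-.021,0,.002],m),"L",proj("",f+[0,.021,.002],m),"R",proj("",f+[0,-.021,.002],m))
h=cv2.cvtColor(im,cv2.COLOR_BGR2HSV)
print(h[30,325],h[66,293],h[66,356],h[101,325],h[20,325],h[66,94], h[66,280])
for (u0,u1,v0,v1) in [(275,375,15,120),(80,180,22,125)]:
    # rim boundary: rim is flat-coloured; mask by closeness to sampled rim colour
    ref=np.median([im[66,292],im[66,357]] if u0==275 else [im[73,94],im[73,96]],axis=0)
    k=(np.abs(im.astype(int)-ref).max(2)<16).astype(np.uint8); b=np.zeros_like(k); b[v0:v1,u0:u1]=k[v0:v1,u0:u1]
    n,l,s,c=cv2.connectedComponentsWithStats(b); i=1+s[1:,4].argmax()
    cs=max(cv2.findContours((l==i).astype(np.uint8),0,2)[0],key=cv2.contourArea)
    P=np.array([ray("",u,v,.08,m)[:2] for u,v in cv2.convexHull(cs)[:,0]],np.float32)
    (x,y),r=cv2.minEnclosingCircle(P); e=cv2.fitEllipse(cv2.convexHull(cs)); print(s[i],(x,y,r),e,ray("",*e[0],.08,m))
print(ray("",324.5,65,.08,m),ray("",126.5,73,.08,m))
```

```text
foot edge front (np.float64(318.89180490439), np.float64(167.20908149150256)) (np.float64(318.8876813487464), np.float64(165.08193011469143)) L (np.float64(346.30018313769864), np.float64(192.1426155799428)) R (np.float64(291.4768886665692), np.float64(192.1183178322043))
[ 17 128 181] [ 18 127 185] [ 17 126 186] [ 17 127 181] [ 20  90 219] [ 18 130 184] [ 20  91 222]
[ 287   26   76   78 2174] (0.443879634141922, 0.08010958135128021, 0.030969813466072083) ((323.9701843261719, 64.7264175415039), (74.31218719482422, 78.54204559326172), 10.486228942871094) [0.4425 0.0799 0.08  ]
[  90   34   73   78 1716] (0.4493896961212158, -0.08297649770975113, 0.030714381486177444) ((126.08529663085938, 72.65254211425781), (69.88707733154297, 80.98388671875), 147.838623046875) [ 0.4487 -0.0827  0.08  ]
[0.4428 0.0803 0.08  ] [ 0.449  -0.0824  0.08  ]
```

Run:
```python
from h import *
im=cv2.imread("pics/w2.png"); h=cv2.cvtColor(im,cv2.COLOR_BGR2HSV)
print(h[160:178,319,1]); print(h[192,280:296,1],h[192,342:358,1])
```

```text
[91 91 88 88 89 88 85 87 90 72 51 52 54 53 51 53 54 52]
[117 119 121 121 126 126 123 126 125 122 122 111  41  47  52  50] [ 59  54  56  55  87 126 130 122 124 129 127 124 128 127 126 128]
```

Call:
{"op": "arm_command", "data": {"moves": [[[0.025, 0.002, 0], [0, 0, 0], 0.01], [[0.06, 0.0044, 0], [0, 0, 0], 0.01], [[0.085, 0.0044, 0], [0, 0, 0], 0.01], [[0.0975, 0.0044, 0], [0, 0, 0], 0.01], [[0.0975, 0.0044, 0.01], [0, 0, 0], 0.01]]}}

```text
time: 4.75
tool_pos: [0.4417, 0.0802, 0.2207]
tool_rot: [3.141, 0.003, -3.141]
contact_force: [1.4, -0.2, -3.8]
opening: 0.0212
grip_force: 40.0
```

Call:
{"op": "arm_command", "data": {"moves": [[[0, 0, 0.01], [0, 0, 0], 0.01], [[0, 0, 0.02], [0, 0, 0], 0.01], [[0, 0, 0.025], [0, 0, 0], 0.01], [[0, 0, 0.025], [0, 0, 0], 0.01], [[0, 0, 0.025], [0, 0, 0], 0.01]]}}

```text
time: 5.25
tool_pos: [0.4413, 0.0802, 0.1945]
tool_rot: [3.141, -0.0, -3.141]
contact_force: [0.2, 0.4, -3.2]
opening: 0.0215
grip_force: 40.0
```

Run:
```python
from h import *
np.set_printoptions(precision=4,suppress=True)
im,m=shot("w3")
cv2.imwrite("pics/w3c.png",cv2.resize(im[60:280,200:440],None,fx=2.7,fy=2.7))
```

```text
tcp [0.4414 0.0802 0.1948] [ 3.1415  0.0004 -3.1414] F [ 0.319  -0.3639 -3.7926] t 5.3
```

View pics/w3c.png

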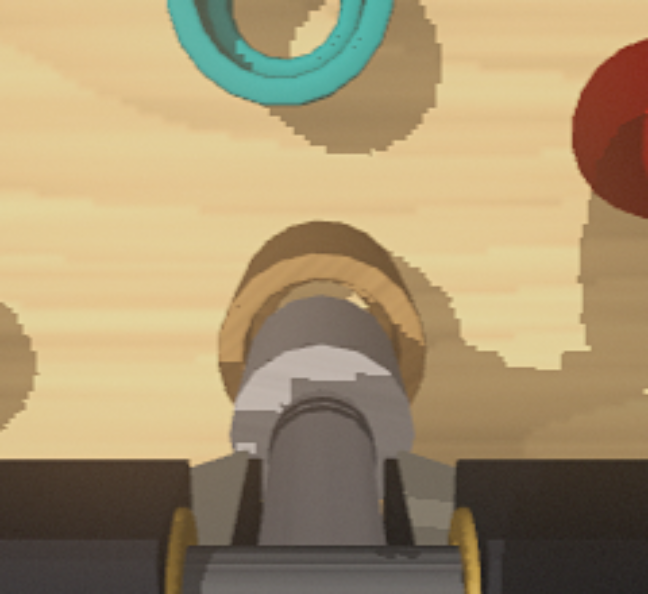

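The crop shows the plug centred over the left core's rim. It spans columns 245–397 against 220–425 for the rim, and the front gap fits. Now I lower it gently.

Call:
{"op": "arm_command", "data": {"moves": [[[0, 0, 0.004], [0, 0, 0], 0.01], [[0, 0, 0.008], [0, 0, 0], 0.01], [[0, 0, 0.012], [0, 0, 0], 0.01], [[0, 0, 0.016], [0, 0, 0], 0.01], [[0, 0, 0.018], [0, 0, 0], 0.01]]}}

```text
time: 5.85
tool_pos: [0.4407, 0.0802, 0.1762]
tool_rot: [3.142, -0.001, -3.141]
contact_force: [0.3, 0.7, -3.4]
opening: 0.0213
grip_force: 40.0
```

Call:
{"op": "arm_command", "data": {"moves": [[[0, 0, 0.004], [0, 0, 0], 0.01], [[0, 0, 0.008], [0, 0, 0], 0.01], [[0, 0, 0.012], [0, 0, 0], 0.01], [[0, 0, 0.014], [0, 0, 0], 0.01], [[0, 0, 0.015], [0, 0, 0], 0.01]]}}

```text
time: 6.35
tool_pos: [0.4408, 0.0802, 0.1614]
tool_rot: [3.142, -0.0, -3.141]
contact_force: [-0.1, -0.2, -4.1]
opening: 0.0215
grip_force: 40.0
```

Inside, with no contact. The stop would be at TCP z of about 0.157.

Call:
{"op": "arm_command", "data": {"moves": [[[0, 0, 0.001], [0, 0, 0], 0.01], [[0, 0, 0.002], [0, 0, 0], 0.01], [[0, 0, 0.003], [0, 0, 0], 0.01], [[0, 0, 0.004], [0, 0, 0], 0.01], [[0, 0, 0.005], [0, 0, 0], 0.01]]}}

```text
time: 6.85
tool_pos: [0.4411, 0.0802, 0.1568]
tool_rot: [3.142, 0.0, -3.141]
contact_force: [-0.4, -0.4, 6.5]
opening: 0.0211
grip_force: 40.0
```

The force rose about 10 N at foot height 0.050 m, so the left core stopped the gauge and goes to the crate. Next I raise it and move to the right core.

Call:
{"op": "arm_command", "data": {"moves": [[[0, 0, -0.005], [0, 0, 0], 0.01], [[0, 0, -0.02], [0, 0, 0], 0.01], [[0, 0, -0.04], [0, 0, 0], 0.01], [[0, 0, -0.06], [0, 0, 0], 0.01], [[0, 0, -0.07], [0, 0, 0], 0.01]]}}

```text
time: 7.35
tool_pos: [0.4416, 0.0802, 0.2285]
tool_rot: [3.141, 0.003, -3.141]
contact_force: [0.2, -0.3, -4.2]
opening: 0.0211
grip_force: 40.0
```

Call:
{"op": "arm_command", "data": {"moves": [[[0, -0.025, 0], [0, 0, 0], 0.01], [[0, -0.06, 0], [0, 0, 0], 0.01], [[0, -0.095, 0], [0, 0, 0], 0.01], [[-0.003, -0.13, 0], [0, 0, 0], 0.01], [[-0.005, -0.15, 0], [0, 0, 0], 0.01]]}}

```text
time: 7.85
tool_pos: [0.4458, -0.0721, 0.2266]
tool_rot: [-3.141, -0.0, 3.14]
contact_force: [-1.2, -0.1, -4.1]
opening: 0.0216
grip_force: 40.0
```

Call:
{"op": "arm_command", "data": {"moves": [[[0, -0.008, 0], [0, 0, 0], 0.01], [[0, -0.013, 0.005], [0, 0, 0], 0.01], [[0, -0.013, 0.015], [0, 0, 0], 0.01], [[0, -0.013, 0.03], [0, 0, 0], 0.01], [[0, -0.013, 0.03], [0, 0, 0], 0.01]]}}

```text
time: 8.35
tool_pos: [0.4444, -0.0813, 0.1944]
tool_rot: [3.139, -0.005, -3.14]
contact_force: [-0.8, -0.5, -4.8]
opening: 0.0214
grip_force: 40.0
```

Run:
```python
from h import *
np.set_printoptions(precision=4,suppress=True)
im,m=shot("w4")
cv2.imwrite("pics/w4c.png",cv2.resize(im[60:280,200:440],None,fx=2.7,fy=2.7))
```

```text
tcp [ 0.4451 -0.0816  0.1956] [ 3.1402 -0.0029 -3.1402] F [-0.4618 -0.1424 -3.1745] t 8.4
```

View pics/w4c.png

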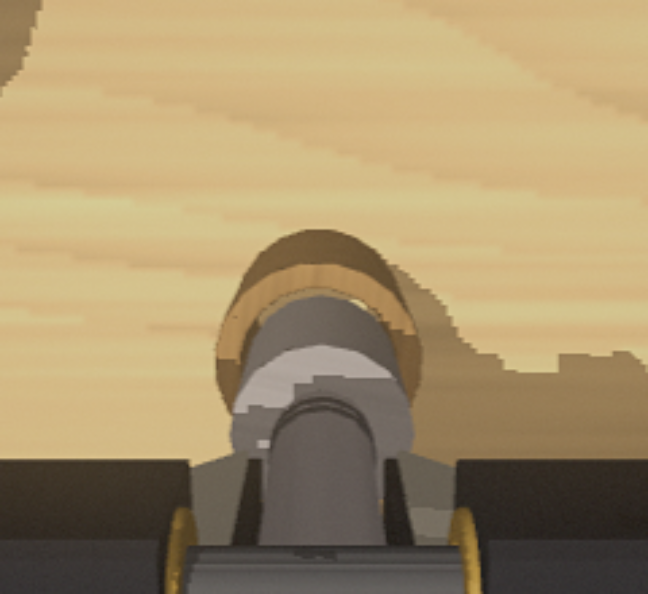

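In this crop the rim centre is at 318 (plug 321) and the front gap is a little narrow, so I shift about +1.8 mm in x and −1.3 mm in y, then lower.

Call:
{"op": "arm_command", "data": {"moves": [[[-0.001, -0.001, 0], [0, 0, 0], 0.01], [[-0.0018, -0.0013, 0], [0, 0, 0], 0.01], [[-0.0018, -0.0013, 0.002], [0, 0, 0], 0.01], [[-0.0018, -0.0013, 0.006], [0, 0, 0], 0.01], [[-0.0018, -0.0013, 0.01], [0, 0, 0], 0.01]]}}

```text
time: 8.95
tool_pos: [0.4477, -0.0841, 0.1864]
tool_rot: [3.142, 0.0, -3.141]
contact_force: [0.0, 0.2, -3.3]
opening: 0.0214
grip_force: 40.0
```

Call:
{"op": "arm_command", "data": {"moves": [[[0, 0, 0.003], [0, 0, 0], 0.01], [[0, 0, 0.006], [0, 0, 0], 0.01], [[0, 0, 0.009], [0, 0, 0], 0.01], [[0, 0, 0.012], [0, 0, 0], 0.01], [[0, 0, 0.015], [0, 0, 0], 0.01]]}}

```text
time: 9.45
tool_pos: [0.4478, -0.0841, 0.1715]
tool_rot: [3.142, 0.0, -3.141]
contact_force: [-0.9, -0.6, -3.0]
opening: 0.0215
grip_force: 40.0
```

Call:
{"op": "arm_command", "data": {"moves": [[[0, 0, 0.003], [0, 0, 0], 0.01], [[0, 0, 0.006], [0, 0, 0], 0.01], [[0, 0, 0.009], [0, 0, 0], 0.01], [[0, 0, 0.012], [0, 0, 0], 0.01], [[0, 0, 0.0145], [0, 0, 0], 0.01]]}}

```text
time: 9.95
tool_pos: [0.4478, -0.0841, 0.1569]
tool_rot: [3.141, -0.0, -3.141]
contact_force: [-1.0, 0.0, -3.7]
opening: 0.0212
grip_force: 40.0
```

Call:
{"op": "arm_command", "data": {"moves": [[[0, 0, 0.001], [0, 0, 0], 0.01], [[0, 0, 0.002], [0, 0, 0], 0.01], [[0, 0, 0.003], [0, 0, 0], 0.01], [[0, 0, 0.004], [0, 0, 0], 0.01], [[0, 0, 0.005], [0, 0, 0], 0.01]]}}

```text
time: 10.45
tool_pos: [0.4478, -0.0841, 0.1522]
tool_rot: [3.142, 0.0, -3.141]
contact_force: [-0.3, 0.2, -4.0]
opening: 0.0215
grip_force: 40.0
```

It's past the stop height with no contact. The bench is at TCP z of about 0.107.

Call:
{"op": "arm_command", "data": {"moves": [[[0, 0, 0.005], [0, 0, 0], 0.01], [[0, 0, 0.01], [0, 0, 0], 0.01], [[0, 0, 0.015], [0, 0, 0], 0.01], [[0, 0, 0.02], [0, 0, 0], 0.01], [[0, 0, 0.025], [0, 0, 0], 0.01]]}}

```text
time: 10.95
tool_pos: [0.4478, -0.0841, 0.1267]
tool_rot: [3.141, -0.0, -3.141]
contact_force: [-0.9, 0.9, -4.2]
opening: 0.0214
grip_force: 40.0
```

Call:
{"op": "arm_command", "data": {"moves": [[[0, 0, 0.004], [0, 0, 0], 0.01], [[0, 0, 0.008], [0, 0, 0], 0.01], [[0, 0, 0.012], [0, 0, 0], 0.01], [[0, 0, 0.015], [0, 0, 0], 0.01], [[0, 0, 0.017], [0, 0, 0], 0.01]]}}

```text
time: 11.45
tool_pos: [0.4478, -0.0841, 0.1099]
tool_rot: [3.141, -0.0, -3.141]
contact_force: [-0.5, 0.8, -3.5]
opening: 0.0213
grip_force: 40.0
```

Call:
{"op": "arm_command", "data": {"moves": [[[0, 0, 0.0005], [0, 0, 0], 0.01], [[0, 0, 0.001], [0, 0, 0], 0.01], [[0, 0, 0.0015], [0, 0, 0], 0.01], [[0, 0, 0.002], [0, 0, 0], 0.01], [[0, 0, 0.0025], [0, 0, 0], 0.01]]}}

```text
time: 11.95
tool_pos: [0.4479, -0.0841, 0.1077]
tool_rot: [3.142, 0.0, -3.141]
contact_force: [-0.8, 0.2, -3.4]
opening: 0.0213
grip_force: 40.0
```

Call:
{"op": "arm_command", "data": {"moves": [[[0, 0, 0.0004], [0, 0, 0], 0.01], [[0, 0, 0.0008], [0, 0, 0], 0.01], [[0, 0, 0.0012], [0, 0, 0], 0.01], [[0, 0, 0.0014], [0, 0, 0], 0.01], [[0, 0, 0.0014], [0, 0, 0], 0.01]]}}

```text
time: 12.45
tool_pos: [0.4481, -0.0842, 0.1069]
tool_rot: [-3.141, 0.001, -3.141]
contact_force: [-1.7, 1.1, 5.4]
opening: 0.0214
grip_force: 40.0
```

The bench is reached at foot height of about 0, so the right core passes and goes to the tray. Now I return the gauge to its mat.

Call:
{"op": "arm_command", "data": {"moves": [[[0, 0, -0.01], [0, 0, 0], 0.01], [[0, 0, -0.035], [0, 0, 0], 0.01], [[0, 0, -0.065], [0, 0, 0], 0.01], [[0, 0, -0.095], [0, 0, 0], 0.01], [[0, 0, -0.12], [0, 0, 0], 0.01]]}}

```text
time: 12.95
tool_pos: [0.4478, -0.0841, 0.2282]
tool_rot: [-3.141, 0.001, -3.141]
contact_force: [0.3, 0.1, -3.5]
opening: 0.0215
grip_force: 40.0
```

Call:
{"op": "arm_command", "data": {"moves": [[[0, 0.015, 0], [0, 0, 0], 0.01], [[-0.03, 0.045, 0], [0, 0, 0], 0.01], [[-0.06, 0.075, 0], [0, 0, 0], 0.01], [[-0.09, 0.105, 0], [0, 0, 0], 0.01], [[-0.12, 0.13, 0], [0, 0, 0], 0.01]]}}

```text
time: 13.45
tool_pos: [0.5685, 0.0476, 0.2265]
tool_rot: [3.141, -0.0, -3.141]
contact_force: [0.7, -1.0, -3.7]
opening: 0.0211
grip_force: 40.0
```

Call:
{"op": "arm_command", "data": {"moves": [[[-0.03, 0.02, 0.01], [0, 0, 0], 0.01], [[-0.05, 0.03, 0.02], [0, 0, 0], 0.01], [[-0.052, 0.03, 0.05], [0, 0, 0], 0.01], [[-0.052, 0.03, 0.08], [0, 0, 0], 0.01], [[-0.052, 0.03, 0.1], [0, 0, 0], 0.01]]}}

```text
time: 13.95
tool_pos: [0.6186, 0.0762, 0.1237]
tool_rot: [3.142, -0.004, -3.141]
contact_force: [-0.2, -0.7, -3.7]
opening: 0.0216
grip_force: 40.0
```

Call:
{"op": "arm_command", "data": {"moves": [[[0, 0, 0.003], [0, 0, 0], 0.01], [[0, 0, 0.007], [0, 0, 0], 0.01], [[0, 0, 0.011], [0, 0, 0], 0.01], [[0, 0, 0.014], [0, 0, 0], 0.01], [[0, 0, 0.015], [0, 0, 0], 0.01]]}}

```text
time: 14.45
tool_pos: [0.62, 0.0759, 0.1118]
tool_rot: [3.141, 0.001, -3.142]
contact_force: [-0.2, 1.0, -3.0]
opening: 0.0212
grip_force: 40.0
```

Call:
{"op": "arm_command", "data": {"moves": [[[0, 0, 0.0005], [0, 0, 0], 0.01], [[0, 0, 0.001], [0, 0, 0], 0.01], [[0, 0, 0.0013], [0, 0, 0], 0.01], [[0, 0, 0.0013], [0, 0, 0], 0.01], [[0, 0, 0.0013], [0, 0, 0], 0.01]]}}

```text
time: 14.95
tool_pos: [0.6202, 0.0759, 0.111]
tool_rot: [3.142, 0.001, -3.141]
contact_force: [-2.0, -0.1, 4.3]
opening: 0.0216
grip_force: 40.0
```

Call:
{"op": "arm_command", "data": {"moves": [[[0, 0, 0], [0, 0, 0], 0.03], [[0, 0, 0], [0, 0, 0], 0.04], [[0, 0, 0], [0, 0, 0], 0.06], [[0, 0, 0], [0, 0, 0], 0.06], [[0, 0, -0.015], [0, 0, 0], 0.06]]}}

```text
time: 15.45
tool_pos: [0.6184, 0.0759, 0.123]
tool_rot: [3.141, -0.005, -3.141]
contact_force: [-1.0, -0.7, -0.1]
opening: 0.0563
grip_force: 0.0
```

Call:
{"op": "arm_command", "data": {"moves": [[[0, 0, -0.03], [0, 0, 0], 0.06], [[0, 0, -0.065], [0, 0, 0], 0.09], [[0, 0, -0.09], [0, 0, 0], 0.09], [[0.03, 0, -0.1], [0, 0, 0], 0.09], [[0.07, 0.003, -0.1], [0, 0, 0], 0.09]]}}

```text
time: 15.95
tool_pos: [0.5508, 0.0785, 0.2264]
tool_rot: [-3.142, 0.004, 3.141]
contact_force: [-0.4, 0.5, -0.2]
opening: 0.087
grip_force: 0.0
```

Run:
```python
from h import *
np.set_printoptions(precision=4,suppress=True)
im,m=shot("w5")
for (u,v) in [proj("",np.array([.4438,.0801,.08]),m),proj("",np.array([.4494,-.083,.08]),m)]:
    u,v=int(u),int(v); print(u,v)
    # sample rim colour on the sides
    b=np.zeros(im.shape[:2],np.uint8); 
    h=cv2.cvtColor(im,cv2.COLOR_BGR2HSV).astype(int)
    k=(abs(h[:,:,0]-17.5)<3)&(abs(h[:,:,1]-128)<12)&(abs(h[:,:,2]-184)<14)
    y0,x0=max(v-55,0),max(u-60,0); b[y0:v+60,x0:u+60]=k[y0:v+60,x0:u+60]
    n,l,s,c=cv2.connectedComponentsWithStats(b); i=1+s[1:,4].argmax()
    cs=max(cv2.findContours((l==i).astype(np.uint8),0,2)[0],key=cv2.contourArea)
    P=np.array([ray("",a,c_,.08,m)[:2] for a,c_ in cv2.convexHull(cs)[:,0]],np.float32)
    print(s[i],cv2.minEnclosingCircle(P))
```

```text
tcp [0.5418 0.0796 0.2242] [ 3.1413 -0.0077 -3.1407] F [-3.8397  0.1629 -0.7595] t 16.0
319 63
[295  85   6   6  15] ((0.4629772901535034, 0.06205711513757706), 0.00269579840824008)
117 70
[119 101   9   2  11] ((0.47339242696762085, -0.08209116756916046), 0.003402087604627013)
```

View pics/w5.png

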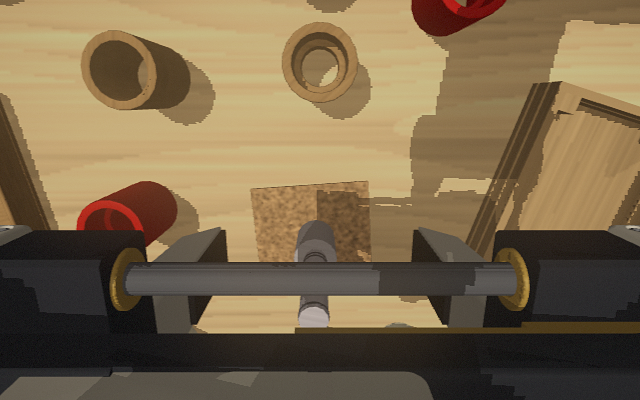

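The gauge stands upright on the mat at about (313,270). The left core's rim is at (319,62) and the right one's at (119,70), both as predicted, so I go and grasp the left core.

Call:
{"op": "arm_command", "data": {"moves": [[[0.03, 0.001, 0], [0, 0, 0], 0.0915], [[0.07, 0.001, 0], [0, 0, 0], 0.0915], [[0.1, 0.001, 0.02], [0, 0, 0], 0.0915], [[0.106, 0.001, 0.05], [0, 0, 0], 0.0915], [[0.106, 0.001, 0.09], [0, 0, 0], 0.0915]]}}

```text
time: 16.55
tool_pos: [0.4444, 0.08, 0.1358]
tool_rot: [3.141, 0.005, -3.141]
contact_force: [1.8, 0.1, -1.3]
opening: 0.0916
grip_force: 0.0
```

Call:
{"op": "arm_command", "data": {"moves": [[[0, 0, 0], [0, 0, 0], 0.0915], [[0, 0, 0.025], [0, 0, 0], 0.0915], [[0, 0, 0.055], [0, 0, 0], 0.0915], [[0, 0, 0.08], [0, 0, 0], 0.0915], [[0, 0, 0.094], [0, 0, 0], 0.0915]]}}

```text
time: 17.05
tool_pos: [0.4446, 0.0798, 0.0407]
tool_rot: [3.142, -0.0, -3.141]
contact_force: [0.1, -0.2, 0.2]
opening: 0.0914
grip_force: 0.0
```

Call:
{"op": "arm_command", "data": {"moves": [[[0, 0, 0], [0, 0, 0], 0.075], [[0, 0, 0], [0, 0, 0], 0.065], [[0, 0, 0], [0, 0, 0], 0.05], [[0, 0, 0], [0, 0, 0], 0.05], [[0, 0, 0], [0, 0, 0], 0.05]], "squeeze": 20}}

```text
time: 17.55
tool_pos: [0.4445, 0.0799, 0.042]
tool_rot: [3.142, 0.002, -3.141]
contact_force: [0.1, 1.1, 6.2]
opening: 0.0612
grip_force: 20.0
```

Call:
{"op": "arm_command", "data": {"moves": [[[0, 0, -0.015], [0, 0, 0], 0.05], [[0, 0, -0.045], [0, 0, 0], 0.05], [[0, 0, -0.075], [0, 0, 0], 0.05], [[0, 0, -0.1], [0, 0, 0], 0.05], [[0, 0, -0.11], [0, 0, 0], 0.05]]}}

```text
time: 18.05
tool_pos: [0.4448, 0.0799, 0.1534]
tool_rot: [3.141, 0.004, -3.141]
contact_force: [-0.2, -0.3, -1.2]
opening: 0.0609
grip_force: 20.0
```

Call:
{"op": "arm_command", "data": {"moves": [[[-0.01, 0.02, 0], [0, 0, 0], 0.05], [[-0.025, 0.05, 0], [0, 0, 0], 0.05], [[-0.04, 0.08, 0], [0, 0, 0], 0.05], [[-0.055, 0.11, 0], [0, 0, 0], 0.05], [[-0.07, 0.14, 0], [0, 0, 0], 0.05]]}}

```text
time: 18.55
tool_pos: [0.5137, 0.221, 0.15]
tool_rot: [-3.141, -0.001, -3.141]
contact_force: [0.6, -0.1, -1.3]
opening: 0.0613
grip_force: 20.0
```

Call:
{"op": "arm_command", "data": {"moves": [[[-0.015, 0.03, 0], [0, 0, 0], 0.05], [[-0.03, 0.06, 0], [0, 0, 0], 0.05], [[-0.045, 0.09, 0], [0, 0, 0], 0.05], [[-0.055, 0.112, 0], [0, 0, 0], 0.05], [[-0.055, 0.112, 0], [0, 0, 0], 0.05]]}}

```text
time: 19.05
tool_pos: [0.5687, 0.3343, 0.1491]
tool_rot: [3.141, -0.001, -3.139]
contact_force: [-0.6, -0.0, -1.4]
opening: 0.0609
grip_force: 20.0
```

Run:
```python
from h import *
np.set_printoptions(precision=4,suppress=True)
im,m=shot("w6")
t=robot.read_camera("top")[:,:,::-1]; s=robot.read_camera("scene")[:,:,::-1]
a=np.vstack([cv2.resize(im,(480,300)),np.hstack([cv2.resize(t[100:280,100:340],(240,180)),cv2.resize(s[180:360,380:620],(240,180))])])
cv2.imwrite("pics/w6c.png",a)
```

```text
tcp [0.5681 0.3327 0.1492] [-3.1406 -0.0021 -3.1396] F [-0.6998  0.1691 -0.7542] t 19.1
```

View pics/w6c.png

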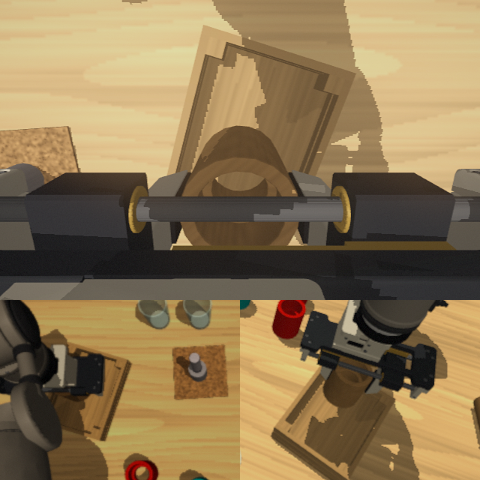

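The views show the core held upright over the middle of the crate, with the gauge upright on the mat. Lowering now.

Call:
{"op": "arm_command", "data": {"moves": [[[0, 0, 0.02], [0, 0, 0], 0.05], [[0, 0, 0.045], [0, 0, 0], 0.05], [[0, 0, 0.07], [0, 0, 0], 0.05], [[0, 0, 0.085], [0, 0, 0], 0.05], [[0, 0, 0.093], [0, 0, 0], 0.05]]}}

```text
time: 19.75
tool_pos: [0.568, 0.3309, 0.0567]
tool_rot: [-3.141, -0.002, 3.141]
contact_force: [-0.0, 0.1, -0.8]
opening: 0.061
grip_force: 20.0
```

Call:
{"op": "arm_command", "data": {"moves": [[[0, 0, 0.001], [0, 0, 0], 0.05], [[0, 0, 0.002], [0, 0, 0], 0.05], [[0, 0, 0.003], [0, 0, 0], 0.05], [[0, 0, 0.004], [0, 0, 0], 0.05], [[0, 0, 0.005], [0, 0, 0], 0.05]]}}

```text
time: 20.25
tool_pos: [0.569, 0.3321, 0.0536]
tool_rot: [3.141, 0.001, -3.141]
contact_force: [-0.7, -0.1, -1.2]
opening: 0.0607
grip_force: 20.0
```

Call:
{"op": "arm_command", "data": {"moves": [[[0, 0, 0.001], [0, 0, 0], 0.05], [[0, 0, 0.002], [0, 0, 0], 0.05], [[0, 0, 0.0025], [0, 0, 0], 0.05], [[0, 0, 0.003], [0, 0, 0], 0.05], [[0, 0, 0.003], [0, 0, 0], 0.05]]}}

```text
time: 20.75
tool_pos: [0.5687, 0.3319, 0.0502]
tool_rot: [3.142, -0.0, -3.141]
contact_force: [-0.5, 0.3, 0.4]
opening: 0.0612
grip_force: 20.0
```

Call:
{"op": "arm_command", "data": {"moves": [[[0, 0, 0.0005], [0, 0, 0], 0.06], [[0, 0, 0.0005], [0, 0, 0], 0.065], [[0, 0, 0.0005], [0, 0, 0], 0.075], [[0, 0, 0.0005], [0, 0, 0], 0.0915], [[0, 0, 0.0005], [0, 0, 0], 0.0915]]}}

```text
time: 21.25
tool_pos: [0.5688, 0.3319, 0.0494]
tool_rot: [3.141, 0.0, -3.141]
contact_force: [0.1, 0.9, 0.7]
opening: 0.0845
grip_force: 0.0
```

Call:
{"op": "arm_command", "data": {"moves": [[[0, 0, 0], [0, 0, 0], 0.0915], [[0, 0, -0.02], [0, 0, 0], 0.0915], [[0, 0, -0.05], [0, 0, 0], 0.0915], [[0, 0, -0.09], [0, 0, 0], 0.0915], [[0, 0, -0.13], [0, 0, 0], 0.0915]]}}

```text
time: 21.75
tool_pos: [0.5684, 0.3318, 0.1805]
tool_rot: [-3.141, -0.001, -3.141]
contact_force: [0.8, 0.9, 0.4]
opening: 0.0914
grip_force: 0.0
```

Call:
{"op": "arm_command", "data": {"moves": [[[0.02, -0.03, 0], [0, 0, 0], 0.0915], [[0.045, -0.07, 0], [0, 0, 0], 0.0915], [[0.07, -0.11, 0], [0, 0, 0], 0.0915], [[0.09, -0.15, 0], [0, 0, 0], 0.0915], [[0.1, -0.19, 0], [0, 0, 0], 0.0915]]}}

```text
time: 22.25
tool_pos: [0.4668, 0.1407, 0.1797]
tool_rot: [3.142, -0.0, -3.14]
contact_force: [0.4, -0.6, 0.2]
opening: 0.0915
grip_force: 0.0
```

Call:
{"op": "arm_command", "data": {"moves": [[[0.004, -0.045, 0], [0, 0, 0], 0.0915], [[0.008, -0.09, 0], [0, 0, 0], 0.0915], [[0.012, -0.135, 0], [0, 0, 0], 0.0915], [[0.016, -0.175, 0], [0, 0, 0], 0.0915], [[0.019, -0.205, 0], [0, 0, 0], 0.0915]]}}

```text
time: 22.75
tool_pos: [0.4494, -0.0654, 0.1798]
tool_rot: [-3.141, 0.001, 3.14]
contact_force: [0.7, 0.0, 0.3]
opening: 0.0918
grip_force: 0.0
```

Call:
{"op": "arm_command", "data": {"moves": [[[0, -0.012, 0], [0, 0, 0], 0.0915], [[0, -0.0195, 0], [0, 0, 0], 0.0915], [[0, -0.0195, 0.02], [0, 0, 0], 0.0915], [[0, -0.0195, 0.05], [0, 0, 0], 0.0915], [[0, -0.0195, 0.07], [0, 0, 0], 0.0915]]}}

```text
time: 23.25
tool_pos: [0.4495, -0.0814, 0.1082]
tool_rot: [3.141, -0.001, -3.14]
contact_force: [-0.4, 0.1, 0.3]
opening: 0.0916
grip_force: 0.0
```

Run:
```python
from h import *
np.set_printoptions(precision=4,suppress=True)
im,m=shot("w7")
t=robot.read_camera("top")[:,:,::-1]; s=robot.read_camera("scene")[:,:,::-1]
a=np.vstack([cv2.resize(im,(640,400)),np.hstack([cv2.resize(t[110:260,110:350],(320,200)),cv2.resize(s[200:370,380:640],(320,200))])])
cv2.imwrite("pics/w7c.png",a)
```

```text
tcp [ 0.4479 -0.0808  0.1057] [ 3.1392 -0.0053 -3.1402] F [-1.8185  0.296  -2.49  ] t 23.3
```

View pics/w7c.png

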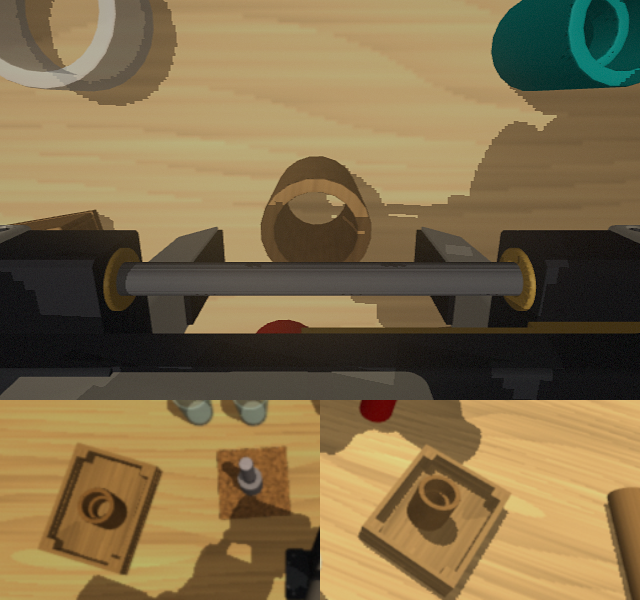

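The first core stands upright in the crate and the gauge on the mat. The right core is centred between the fingers, at column 316 against their midpoint of 319. Now I grasp it.

Call:
{"op": "arm_command", "data": {"moves": [[[0, -0.001, 0.015], [0, 0, 0], 0.0915], [[0, -0.001, 0.035], [0, 0, 0], 0.0915], [[0, -0.001, 0.055], [0, 0, 0], 0.0915], [[0, -0.001, 0.067], [0, 0, 0], 0.0915], [[0, -0.001, 0.069], [0, 0, 0], 0.0915]]}}

```text
time: 23.95
tool_pos: [0.4501, -0.0833, 0.0406]
tool_rot: [3.141, 0.0, -3.141]
contact_force: [-0.7, 0.4, 0.2]
opening: 0.0911
grip_force: 0.0
```

Call:
{"op": "arm_command", "data": {"moves": [[[0, 0, 0], [0, 0, 0], 0.075], [[0, 0, 0], [0, 0, 0], 0.065], [[0, 0, 0], [0, 0, 0], 0.05], [[0, 0, 0], [0, 0, 0], 0.05], [[0, 0, 0], [0, 0, 0], 0.05]], "squeeze": 20}}

```text
time: 24.45
tool_pos: [0.4502, -0.0837, 0.0411]
tool_rot: [-3.141, 0.001, -3.141]
contact_force: [-0.8, 0.8, 4.5]
opening: 0.062
grip_force: 20.0
```

Call:
{"op": "arm_command", "data": {"moves": [[[0, 0, -0.015], [0, 0, 0], 0.05], [[0, 0, -0.045], [0, 0, 0], 0.05], [[0, 0, -0.075], [0, 0, 0], 0.05], [[0, 0, -0.1], [0, 0, 0], 0.05], [[0, 0, -0.11], [0, 0, 0], 0.05]]}}

```text
time: 24.95
tool_pos: [0.4507, -0.084, 0.1526]
tool_rot: [-3.14, 0.003, -3.141]
contact_force: [-0.6, -0.3, -2.8]
opening: 0.0619
grip_force: 20.0
```

Call:
{"op": "arm_command", "data": {"moves": [[[-0.01, -0.02, 0], [0, 0, 0], 0.05], [[-0.022, -0.048, 0], [0, 0, 0], 0.05], [[-0.034, -0.076, 0], [0, 0, 0], 0.05], [[-0.046, -0.104, 0], [0, 0, 0], 0.05], [[-0.06, -0.13, 0], [0, 0, 0], 0.05]]}}

```text
time: 25.45
tool_pos: [0.5095, -0.2146, 0.1493]
tool_rot: [3.141, -0.002, 3.141]
contact_force: [0.6, 0.9, -1.1]
opening: 0.0625
grip_force: 20.0
```

Call:
{"op": "arm_command", "data": {"moves": [[[-0.012, -0.025, 0], [0, 0, 0], 0.05], [[-0.025, -0.055, 0], [0, 0, 0], 0.05], [[-0.04, -0.085, 0], [0, 0, 0], 0.05], [[-0.05, -0.102, 0], [0, 0, 0], 0.05], [[-0.05, -0.102, 0], [0, 0, 0], 0.05]]}}

```text
time: 25.95
tool_pos: [0.5599, -0.3177, 0.1484]
tool_rot: [3.141, -0.001, 3.14]
contact_force: [0.1, 0.6, -1.7]
opening: 0.0621
grip_force: 20.0
```

Call:
{"op": "arm_command", "data": {"moves": [[[0, 0, 0.015], [0, 0, 0], 0.05], [[0, 0, 0.04], [0, 0, 0], 0.05], [[0, 0, 0.065], [0, 0, 0], 0.05], [[0, 0, 0.085], [0, 0, 0], 0.05], [[0, 0, 0.095], [0, 0, 0], 0.05]]}}

```text
time: 26.45
tool_pos: [0.5582, -0.3137, 0.0526]
tool_rot: [3.138, -0.004, -3.141]
contact_force: [-1.0, -0.5, -0.9]
opening: 0.0623
grip_force: 20.0
```

Call:
{"op": "arm_command", "data": {"moves": [[[0, 0, 0.002], [0, 0, 0], 0.05], [[0, 0, 0.004], [0, 0, 0], 0.05], [[0, 0, 0.006], [0, 0, 0], 0.05], [[0, 0, 0.007], [0, 0, 0], 0.05], [[0, 0, 0.008], [0, 0, 0], 0.05]]}}

```text
time: 26.95
tool_pos: [0.5601, -0.3158, 0.0481]
tool_rot: [-3.141, 0.001, -3.141]
contact_force: [-0.1, 0.6, -0.5]
opening: 0.0618
grip_force: 20.0
```

Call:
{"op": "arm_command", "data": {"moves": [[[0, 0, 0.0005], [0, 0, 0], 0.05], [[0, 0, 0.001], [0, 0, 0], 0.05], [[0, 0, 0.0015], [0, 0, 0], 0.05], [[0, 0, 0.002], [0, 0, 0], 0.05], [[0, 0, 0.002], [0, 0, 0], 0.05]]}}

```text
time: 27.45
tool_pos: [0.5599, -0.3157, 0.0462]
tool_rot: [-3.141, 0.0, -3.141]
contact_force: [-1.5, 0.9, 3.8]
opening: 0.0621
grip_force: 20.0
```

Call:
{"op": "arm_command", "data": {"moves": [[[0, 0, 0], [0, 0, 0], 0.065], [[0, 0, 0], [0, 0, 0], 0.07], [[0, 0, 0], [0, 0, 0], 0.08], [[0, 0, 0], [0, 0, 0], 0.0915], [[0, 0, 0], [0, 0, 0], 0.0915]]}}

```text
time: 27.95
tool_pos: [0.5598, -0.3156, 0.0453]
tool_rot: [3.141, -0.0, -3.141]
contact_force: [0.7, 0.4, 0.3]
opening: 0.0886
grip_force: 0.0
```

Call:
{"op": "arm_command", "data": {"moves": [[[0, 0, 0], [0, 0, 0], 0.0915], [[0, 0, -0.02], [0, 0, 0], 0.0915], [[0, 0, -0.05], [0, 0, 0], 0.0915], [[0, 0, -0.09], [0, 0, 0], 0.0915], [[0, 0, -0.13], [0, 0, 0], 0.0915]]}}

```text
time: 28.45
tool_pos: [0.5595, -0.3154, 0.1765]
tool_rot: [3.141, -0.001, -3.141]
contact_force: [0.7, -1.1, 0.6]
opening: 0.0915
grip_force: 0.0
```

Call:
{"op": "arm_command", "data": {"moves": [[[0.04, 0, 0], [0, 0, 0], 0.0915], [[0.08, 0, 0], [0, 0, 0], 0.0915], [[0.12, 0, 0], [0, 0, 0], 0.0915], [[0.15, 0, 0], [0, 0, 0], 0.0915], [[0.15, 0, 0], [0, 0, 0], 0.0915]]}}

```text
time: 28.95
tool_pos: [0.4069, -0.3153, 0.1758]
tool_rot: [3.141, -0.001, 3.14]
contact_force: [1.1, 0.9, 0.4]
opening: 0.0915
grip_force: 0.0
```

Run:
```python
from h import *
t=robot.read_camera("top")[:,:,::-1]
cv2.imwrite("pics/end.png",t)
```

```text
(no output)
```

View pics/end.png

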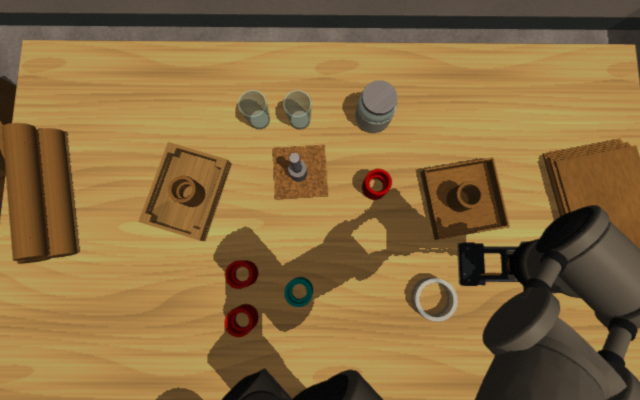

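The final view shows one core upright in the crate (184,190), the other upright in the tray (468,195), the gauge on its mat (297,165), and everything else where it was.

```bash
python3 -c "
from cell import robot
print(robot.hand_in())"
```

```text
the job is handed in; nothing more can be done
None
```

The job is done and handed in after about 29 s: the left core stopped the gauge and stands in the crate, the right core let it through to the bench and stands in the tray, and the gauge is upright on its cork mat.

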